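# Carry a spot plate on a lifter to the reading stage

## Robot

A 6-joint arm with a two-finger parallel gripper is mounted at the origin on a cart in front of the work surface, level with it; the furniture and walls round the work are solid. World frame = base frame: x ahead of the robot, y to its left, z up, the work surface at z = 0. Lengths are in mm, angles in rad, forces in N, time in s.
With the tool pointing down it reaches from about 350 to 975 mm from the base axis. Payload 7.1 kg.
Tool frame: the origin (TCP) lies at the very end of the fingers, on their centre line; the grasp point (between the pads) lies 19 mm behind it; z points along the fingers, y is the line along which they close (so a half turn about z gives the same grasp; the last joint's range is limited). The gripper opens to 88 mm and grips with 3 to 60 N. Pads are 20 mm wide; open, the fingers measure 115 mm over their backs; the gripper's body (75 mm by 178 mm) begins 61 mm behind the grasp point.
Start: joints at [-1.224, 0.423, 1.63, -0, 1.089, -0.019], TCP at [223.577, -583.625, 222.675] pointing down, gripper open.
Joint ranges: [-3, 3], [-0.9, 2.11], [0.09, 2.58], [-1.31, 4.45], [0.11, 2.69], [-2.54, 2.54]. Speed limits (rad/s): [2.39, 2.39, 3.01, 3.14, 3.14, 3.14].

## Interface

Orientations are given as a rotation vector (axis times angle).
In Python, from workcell import * gives the robot as it stands.
- The arm moves only by the tool step_arm, never from a script. Its argument "deltas" is a list of rows, each a list of 3 entries, a list of its own where there are three numbers: the shift along the tool's x, y, z in units of 300 mm (1.0 is 300 mm), then the turn, a rotation vector about the tool's x, y, z in units of 1.5 rad (1.0 is 1.5 rad), then the gripper command: -1 is shut, 1 is fully open, values between are in proportion. In form: [[[dx, dy, dz], [rx, ry, rz], gripper], ...]. A call has 1 to 20 rows; each row is the pose to reach, as a shift and turn from the pose commanded when the call began, along the tool's axes at that moment; what a row does not reach only later rows make up. A row lasts 1/12 s, in which the tool goes at most 41.7 mm and 7.16 degrees, less where a joint would pass 70% of its speed; a pose out of reach is approached as far as the arm can. A call with a number of a shift or a turn outside -1 to 1 is refused whole. A call with a gripper value outside its range is refused whole. The fingers move at their own pace and stop on an object; the grip force is fixed at half the most. Time passes only in rows, so rows that repeat a pose let the fingers close. It gives the time, the measured TCP pose, the force, the opening and the grip force at its end, in the units of the state.
- get_obs(): the state, without advancing time (a new reading comes with each control period).
- get_image(name): name is "side" or "top" or "wrist"; returns a dict with "pixels" (384x512x3 uint8, red, green, blue), "fx", "fy", "cx", "cy" (pixels), "T" (4x4, takes a point from camera to world coordinates). Camera axes: x right, y down, z forward; pixel columns grow to the right and rows downward; lengths in mm; the calibration is good to about 2 mm. A picture is of the moment at which its call begins. There is no depth.
- close_job(): hands the job in; it is judged then, once.
The state is a dict: "t": time; "qpos": joint angles; "qvel": joint speeds; "joint_torque": joint torques, N m; "ee_pos": TCP position; "orientation": TCP orientation; "ft_force": force on the tool from outside, world axes, zero at the start; "moment": the same for the moment, N m; "width": finger opening in mm; "grasp_force": force on a finger pad.
Only numpy, scipy, OpenCV 4.12 (cv2) and the standard library are available. Lean on these libraries where they do the work, as an engineer would, in place of code of your own. Each camera call takes 0.05 s, during which the arm holds its last target. There are 200 camera calls.

## Task

The porcelain spot plate on the plain drying stand is still hot and its wells are full: slide the blade of the plate lifter under it, lift it off and carry it level on the blade to the reading stage, never touching or gripping the plate with the fingers. Set it down flat inside the stage's four corner stops, draw the lifter out, and lay the lifter flat on the worktop, clear of the plate and both stands, without shifting the tape roll, bottles or jar standing about.

Things in the scene. Friction and masses are not known exactly. Their poses are not given: they have to be found in the camera images.
- spot_plate: White porcelain spot plate with rows of shallow wells, 85 mm along its x, 105 mm along its y, 12 mm thick, about 0.13 kg. Origin: centre of its underside. It starts lying loose on the two rails of the drying stand, up to 5 mm off their centre and turned up to 0.08 rad to the stand, its short side (x) along the rails.
- drying_stand: Fixed stand: dark base sheet 110 (x) by 136 mm (y), its top 9 mm up; four thin posts carry two plain flat steel rails along x, 104 mm long, 24 wide, 6 thick, no stops. Rail tops 60 mm above the worktop; gap between the rails 68 mm (y -34 to +34), open at the front (-x, towards the robot) and back. Origin: centre of its underside, on the worktop.
- drying_top (a point): Point midway between the drying stand's two rails, level with the rail tops.
- reading_stage: Fixed stage: grey base plate 124 (x) by 150 mm (y), top 12 mm up; on it two solid aluminium cheeks along x, 116 mm long, 36 wide, tops 60 mm above the worktop; the slot between them is 68 mm wide, open at the front (-x, towards the robot) and back. Four black L-shaped corner stops stand 7 mm above the cheek tops. Origin: centre of its underside, on the worktop.
- stage_seat (a point): Centre of the pocket between the corner stops, level with the cheek tops: the centre of the plate's underside belongs here. The pocket is 95 mm (x) by 115 mm (y), 5 mm to spare on each side of the plate. Axes as the stage's.
- lifter: Loose plate lifter, 249 mm long, 0.35 kg, lying flat; x points from grip to blade. Origin: on the underside below the grip's middle. Black upright grip 64 mm long, 18 thick (y), 56 high. Flat steel blade x = 85 to 175 mm, 46 wide, 4 thick, underside flush with the grip's; 20 mm wide neck between, with a 12 mm high rib up to x = 65. Counterweight behind the grip to x = -74, 30 wide, 26 high.
- lifter_grip (a point): Middle of the lifter's grip, 36 mm above its underside: take it here from above, fingers closing along the lifter's y. It balances close to the grip, empty or loaded, so a firm grip (60 N or more) holds it level.
- lifter_blade (a point): Centre of the blade's upper face, 130 mm ahead of the grip and 4 mm above the lifter's underside: the plate's centre should ride about here.
- bottle_1: Bystander: tall clear glass bottle, 142 mm across, 334 mm high. Origin: centre of its underside.
- red_cap_jar: Bystander: small white jar with a screw cap, 63 mm across, 98 mm high. Origin: centre of its underside.
- tape: Bystander: roll of tape lying flat, 72 mm across, 18 mm high. Origin: centre of its underside.
- plastic_bottle: Bystander: small plastic bottle, 52 mm across, 100 mm high. Origin: centre of its underside.

How it is judged:
By the outcome, as a careful person would: the job done as asked, in the order asked, and still so for the second after the job is handed in, with the robot touching nothing.
It also fails if it takes over 67 s, if anything falls off the work surface, if the arm or the gripper's body presses on something with over 40 N, if the wrist force passes 120 N, or if a joint passes its speed limit or range.

## Working session

There is one attempt and no reset: what is moved stays moved. The work goes in short steps, Python scripts to look and compute and a tool call to move; the robot and the scene stay as the last step left them, time stands still between calls to the robot, and variables do not carry over. Pictures are saved under pics/ and viewed, at most 10 in all, crops included, and the job is handed in when it is done.

Besides the shell and the picture viewer there is one more tool, called as name(argument=value, ...), one argument or row to a line, values as JSON. step_arm: Moves the arm, as the interface text tells. Its arguments: {"type":"object","properties":{"deltas":{"type":"array","items":{"type":"array"}}},"required":["deltas"]}

```bash
mkdir -p pics; ls
python3 - <<'E'
from workcell import *
import cv2,numpy as np
o=get_obs(); print({k:np.round(v,3) for k,v in o.items()})
for n in ("top","side"):
    d=get_image(n); np.savez(f"pics/{n}0.npz",**d); cv2.imwrite(f"pics/{n}0.png",cv2.resize(d["pixels"][:,:,::-1],(800,600)))
    print(n,d["fx"],d["fy"],d["cx"],d["cy"],np.round(d["T"],3).tolist())
E
```

```text
pics
{'t': np.float64(0.0), 'qpos': array([-1.224,  0.424,  1.631, -0.   ,  1.089, -0.019]), 'qvel': array([-0.002,  0.001,  0.001,  0.002,  0.   ,  0.002]), 'joint_torque': array([-1.0000e-03, -5.4463e+01, -2.7367e+01,  6.4000e-02,  2.3000e-02,
       -0.0000e+00]), 'ee_pos': array([ 223.388, -583.133,  221.922]), 'orientation': array([-3.088, -0.571,  0.   ]), 'ft_force': array([-0.313,  0.997, -0.858]), 'moment': array([-0.004, -0.009,  0.037]), 'grasp_force': np.float64(0.0), 'width': np.float64(88.03)}
top 362.33165094945747 362.33165094945747 257.09921352258 194.7249679764029 [[0.024, -0.988, 0.151, 386.823], [-0.999, -0.028, -0.024, -66.443], [0.028, -0.151, -0.988, 1248.581], [0.0, 0.0, 0.0, 1.0]]
side 471.50653114119933 471.50653114119933 256.55379749401965 181.98313005913604 [[0.998, 0.037, -0.056, 653.517], [0.067, -0.543, 0.837, -1147.498], [0.0, -0.839, -0.544, 760.222], [0.0, 0.0, 0.0, 1.0]]
```

View pics/top0.png

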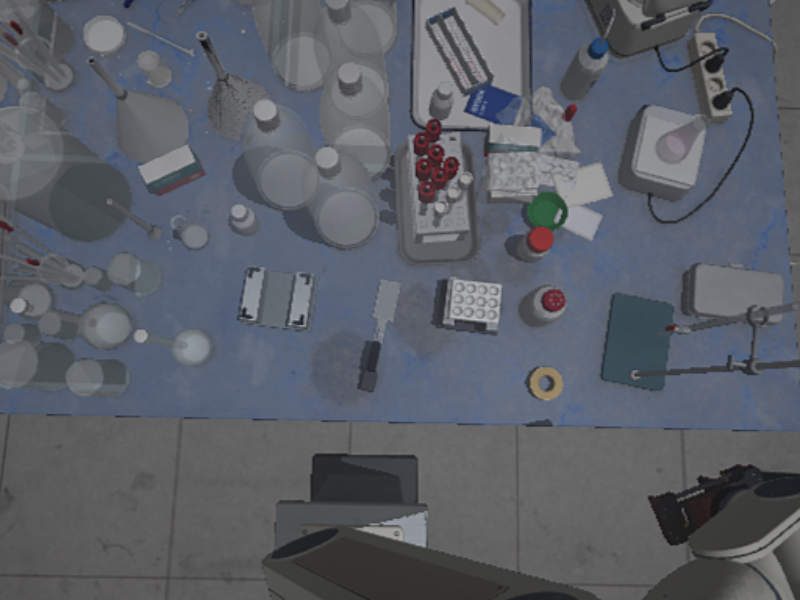

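View pics/side0.png

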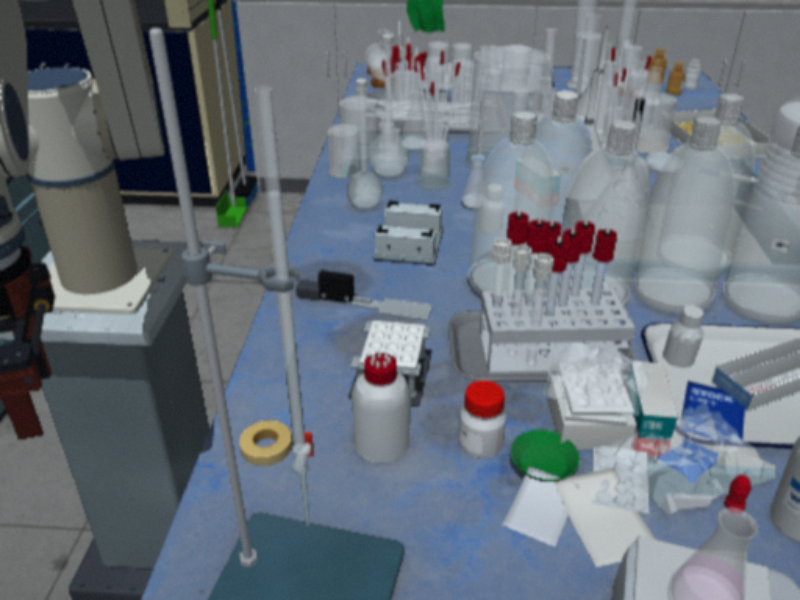

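The top view (800x600) shows the lifter from (368,388) to (388,282), the plate on the drying stand at (473,302), the stage at (277,298), and the tape at (546,383). I'll zoom in to get corners.

```bash
cat > h.py <<'E'
import numpy as np,cv2
from workcell import *
def ray(d,u,v,z):
    T=np.array(d["T"]);c=np.array([(u-d["cx"])/d["fx"],(v-d["cy"])/d["fy"],1.]);r=T[:3,:3]@c;o=T[:3,3]
    return o+r*(z-o[2])/r[2]
def proj(d,p):
    T=np.array(d["T"]);c=T[:3,:3].T@(np.array(p)-T[:3,3]);return d["fx"]*c[0]/c[2]+d["cx"],d["fy"]*c[1]/c[2]+d["cy"]
def rect(m,d,z,mina=30):
    for c in cv2.findContours(m.astype(np.uint8),0,2)[0]:
        if cv2.contourArea(c)<mina: continue
        P=np.array([ray(d,u,v,z)[:2] for u,v in c[:,0]],np.float32)
        yield cv2.minAreaRect(P),c
E
python3 - <<'E'
from h import *
d=dict(np.load("pics/top0.npz")); im=d["pixels"]
cv2.imwrite("pics/z0.png",cv2.resize(im[165:265,145:345,::-1],(800,400),interpolation=cv2.INTER_CUBIC))
def q(n,z,*uv):
    for u,v in uv: print(n,np.round(ray(d,u/1.5625,v/1.5625,z),0))
q("tape",9,(546,383)); q("blade tip",4,(388,282)); q("grip",56,(371,360)); q("plate",72,(474,300)); q("stage",60,(277,298)); q("cw",26,(368,382))
hsv=cv2.cvtColor(im,cv2.COLOR_RGB2HSV)
for n,m,z in (("white",(hsv[...,2]>170)&(hsv[...,1]<40),72),("dark",hsv[...,2]<60,56)):
    m=m.copy();k=np.zeros_like(m);k[165:265,145:345]=1
    for r,c in rect(m&k,d,z): print(n,np.round(r[0],1),np.round(r[1],1),round(r[2],1),c[:,0].mean(0))
E
```

```text
tape [ 411. -416.    9.]
blade tip [627. -64.   4.]
grip [449. -34.  56.]
plate [ 580. -247.   72.]
stage [575. 169.  60.]
cw [404. -28.  26.]
dark [457.7 -34.9] [19.9 62.4] 79.2 [237.39130435 229.13043478]
dark [ 576.7 -179.7] [12.4 98.3] 85.6 [281.92592593 195.81481481]
```

View pics/z0.png

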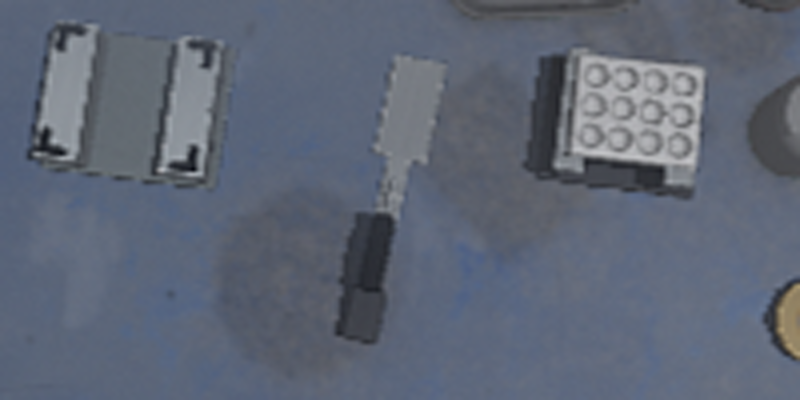

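The zoom shows the blade corners at (395,55), (445,65), (375,150) and (427,163). The grip is at about (368,250), the plate at (577,48)-(705,165), and the stage cheek corners at (52,25), (225,42), (32,158) and (208,182).

Run:
```python
from h import *
d=dict(np.load("pics/top0.npz"))
q=lambda z,L: np.array([ray(d,145+x/4-.375,165+y/4-.375,z)[:2] for x,y in L])
B=q(4,[(397,55),(446,65),(375,150),(427,163)]);b=B.mean(0);a=(B[:2]-B[2:]).mean(0)
print("blade",b.round(1),np.linalg.norm(a),np.arctan2(a[1],a[0]),"dir from grip",np.arctan2(b[1]+34.9,b[0]-457.7),np.hypot(b[1]+34.9,b[0]-457.7))
P=q(72,[(577,48),(705,65),(700,165),(569,152)]);print("plate",P.round(0).tolist(),P.mean(0),[np.arctan2(*(v[::-1])) for v in (P[0]-P[3],P[1]-P[2],P[0]-P[1],P[3]-P[2])])
S=q(60,[(52,25),(225,42),(208,182),(32,158)]);print("stage",S.round(0).tolist(),S.mean(0),[np.arctan2(*(v[::-1])) for v in (S[0]-S[3],S[1]-S[2],S[0]-S[1],S[3]-S[2])])
R=cv2.Rodrigues(get_obs()["orientation"])[0];print(R.round(3))
w=get_image("wrist");T=np.eye(4);T[:3,:3]=R;T[:3,3]=get_obs()["ee_pos"];print(w["fx"],(np.linalg.inv(T)@w["T"]).round(3))
```

```text
blade [587.2 -62.5] 86.83365935125856 -0.1788584151777858 dir from grip -0.21016863634845237 132.45318311020807
plate [[631.0, -199.0], [619.0, -305.0], [536.0, -301.0], [543.0, -193.0]] [ 582.2171287  -249.59097165] [np.float64(-0.06483062648074628), np.float64(-0.05205989100008914), np.float64(1.465742934975278), np.float64(1.498606349262276)]
stage [[640.0, 238.0], [630.0, 94.0], [512.0, 102.0], [528.0, 247.0]] [577.27419557 170.26542782] [np.float64(-0.08077517414741218), np.float64(-0.07114297484267326), np.float64(1.5002643375027103), np.float64(1.4612712151644855)]
[[ 0.934  0.358 -0.   ]
 [ 0.358 -0.934  0.001]
 [ 0.    -0.001 -1.   ]]
342.8565577328679 [[ 1.00000e-03 -9.56000e-01 -2.95000e-01  8.19060e+01]
 [ 1.00000e+00  1.00000e-03  0.00000e+00 -2.33000e-01]
 [ 0.00000e+00 -2.95000e-01  9.56000e-01 -1.61345e+02]
 [ 0.00000e+00  0.00000e+00  0.00000e+00  1.00000e+00]]
```

step_arm(
  deltas=[
    [[0.69,-0.71,0],[0,0,0.19],1],
    [[0.69,-0.71,0],[0,0,0.19],1],
    [[0.69,-0.71,0],[0,0,0.19],1],
    [[0.69,-0.71,0],[0,0,0.19],1],
    [[0.69,-0.71,0],[0,0,0.19],1],
    [[0.69,-0.71,0],[0,0,0.19],1],
    [[0.69,-0.71,0],[0,0,0.19],1],
    [[0.69,-0.71,0],[0,0,0.19],1],
  ],
)

```text
t: 0.82
ee_pos: [341.4, -305.5, 222.4]
orientation: [-3.136, -0.132, 0.001]
ft_force: [-0.1, 0.1, -0.1]
width: 88.0
grasp_force: 0.0
```

```bash
cat >> h.py <<'E'
def go(x,y,z,yaw):
    "units for step_arm to a tool-down pose with tool x at yaw"
    o=get_obs();R=cv2.Rodrigues(o["orientation"])[0]
    dl=R.T@(np.array([x,y,z])-o["ee_pos"]);c,s=np.cos(yaw),np.sin(yaw)
    Rt=np.array([[c,s,0],[s,-c,0],[0,0,-1]])
    print("t",round(float(o["t"]),2),"at",np.round(o["ee_pos"],1),"yaw",round(float(np.arctan2(R[1,0],R[0,0])),3),"F",np.round(o["ft_force"],1),"w",round(float(o["width"]),1),
     "| shift",np.round(dl/300,3),"rot",np.round(cv2.Rodrigues(R.T@Rt)[0].ravel()/1.5,3))
E
python3 -c "
from h import *
go(458,-35,200,-.2)"
```

```text
t 0.82 at [ 341.4 -305.5  222.4] yaw 0.084 F [-0.1  0.1 -0.1] w 88.0 | shift [ 0.463 -0.866  0.076] rot [-0.002  0.001  0.189]
```

step_arm(
  deltas=[
    [[0.463,-0.866,0.076],[0,0,0.189],1],
    [[0.463,-0.866,0.076],[0,0,0.189],1],
    [[0.463,-0.866,0.076],[0,0,0.189],1],
    [[0.463,-0.866,0.076],[0,0,0.189],1],
    [[0.463,-0.866,0.076],[0,0,0.189],1],
    [[0.463,-0.866,0.076],[0,0,0.189],1],
    [[0.463,-0.866,0.076],[0,0,0.189],1],
    [[0.463,-0.866,0.076],[0,0,0.189],1],
    [[0.463,-0.866,0.076],[0,0,0.189],1],
    [[0.463,-0.866,0.076],[0,0,0.189],1],
  ],
)

```text
t: 1.65
ee_pos: [458.2, -40.1, 199.6]
orientation: [3.126, -0.314, -0.001]
ft_force: [-0.1, -0.9, -0.3]
width: 88.1
grasp_force: 0.0
```

Run:
```python
from h import *
go(458,-35,200,-.2)
d=get_image("wrist");np.savez("pics/w1.npz",**d);cv2.imwrite("pics/w1.png",cv2.resize(d["pixels"][:,:,::-1],(800,600)))
```

```text
t 1.65 at [458.2 -40.1 199.6] yaw -0.2 F [-0.1 -0.9 -0.3] w 88.1 | shift [-0.004 -0.017 -0.001] rot [ 0.  0. -0.]
```

View pics/w1.png

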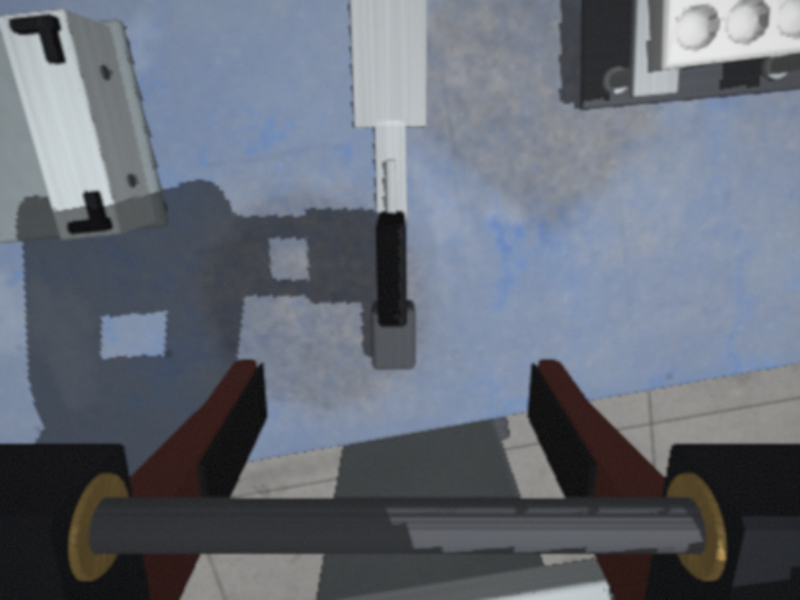

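The wrist view shows the lifter nearly aligned with the image. The grip's rear top edge is centred at (391,325), and the blade's rear corners are at (354,126) and (426,126), with its top-row edges at (350,0) and (427,0). The stage's right cheek is at upper left and the plate at upper right.

Run:
```python
from h import *
d=dict(np.load("pics/w1.npz"));s=1.5625
q=lambda u,v,z: ray(d,(u+.5)/s-.5,(v+.5)/s-.5,z)[:2]
bl,br,tl,tr=[q(u,v,4) for u,v in ((354,126),(427,126),(350.5,0),(428,0))]
g=q(391,325,56);print("blade w",np.linalg.norm(bl-br),"rear",(bl+br)/2,"top",(tl+tr)/2,"griprear",g,q(377,325,56)-q(406,325,56))
rear=(bl+br)/2;a=(tl+tr)/2-rear;a2=rear-g
print("yaw",np.arctan2(a[1],a[0]),np.arctan2(a2[1],a2[0]),np.linalg.norm(a2),"should 117")
u=a2/np.linalg.norm(a2);print("origin",rear-85*u,g+32*u)
```

```text
blade w 46.26098504649478 rear [544.49005976 -53.0261849 ] top [614.39788963 -66.63166374] griprear [431.49849268 -30.71548318] [ 3.46894268 17.18508058]
yaw -0.19221740569430912 -0.194946840895559 115.1731810928889 should 117
origin [461.10013243 -36.56046234] [462.89234767 -36.91434344]
```

```bash
python3 -c "
from h import *
go(462,-36.7,17,-.194)"
```

```text
t 1.7 at [457.8 -40.9 199.7] yaw -0.202 F [ 0.6 -0.2 -0.4] w 88.0 | shift [ 0.011 -0.017  0.609] rot [ 0.     0.    -0.005]
```

step_arm(
  deltas=[
    [[0.011,-0.017,0.3],[0,0,-0.005],1],
    [[0.011,-0.017,0.4],[0,0,-0.005],1],
    [[0.011,-0.017,0.5],[0,0,-0.005],1],
    [[0.011,-0.017,0.56],[0,0,-0.005],1],
    [[0.011,-0.017,0.6],[0,0,-0.005],1],
    [[0.011,-0.017,0.609],[0,0,-0.005],1],
    [[0.011,-0.017,0.609],[0,0,-0.005],1],
    [[0.011,-0.017,0.609],[0,0,-0.005],1],
    [[0.011,-0.017,0.609],[0,0,-0.005],1],
    [[0.011,-0.017,0.609],[0,0,-0.005],-1],
    [[0.011,-0.017,0.609],[0,0,-0.005],-1],
    [[0.011,-0.017,0.609],[0,0,-0.005],-1],
    [[0.011,-0.017,0.609],[0,0,-0.005],-1],
    [[0.011,-0.017,0.609],[0,0,-0.005],-1],
    [[0.011,-0.017,0.609],[0,0,-0.005],-1],
    [[0.011,-0.017,0.609],[0,0,-0.005],-1],
    [[0.011,-0.017,0.609],[0,0,-0.005],-1],
    [[0.011,-0.017,0.609],[0,0,-0.005],-1],
    [[0.011,-0.017,0.609],[0,0,-0.005],-1],
    [[0.011,-0.017,0.609],[0,0,-0.005],-1],
  ],
)

```text
t: 3.37
ee_pos: [462.4, -36.2, 17.1]
orientation: [3.127, -0.306, -0.0]
ft_force: [0.4, -0.7, -0.8]
width: 17.8
grasp_force: 3.3
```

step_arm(
  deltas=[
    [[0,0,0],[0,0,0],-1],
    [[0,0,0],[0,0,0],-1],
    [[0,0,0],[0,0,0],-1],
  ],
)

```text
t: 3.62
ee_pos: [462.4, -36.2, 17.1]
orientation: [3.127, -0.306, -0.0]
ft_force: [-1.0, -0.4, -0.0]
width: 17.8
grasp_force: 30.0
```

step_arm(
  deltas=[
    [[0,0,0],[0,0,0],1],
    [[0,0,0],[0,0,0],1],
    [[0,0,0],[0,0,0],1],
    [[0,0,0],[0,0,0],1],
    [[0,0,-0.2],[0,0,0],1],
    [[0,0,-0.4],[0,0,0],1],
    [[0,0,-0.6],[0,0,0],1],
    [[0,0,-0.6],[0,0,0],1],
    [[0,0,-0.6],[0,0,0],1],
  ],
)

```text
t: 4.37
ee_pos: [465.1, -36.4, 202.6]
orientation: [3.127, -0.306, 0.013]
ft_force: [1.2, 0.7, 0.6]
width: 74.1
grasp_force: 0.0
```

```bash
python3 -c "
from h import *
go(540,-250,200,-.06)"
```

```text
t 4.37 at [465.1 -36.4 202.6] yaw -0.195 F [1.2 0.7 0.6] w 74.1 | shift [0.383 0.65  0.011] rot [-0.    -0.005 -0.09 ]
```

step_arm(
  deltas=[
    [[0.383,0.65,0],[0,0,-0.09],1],
    [[0.383,0.65,0],[0,0,-0.09],1],
    [[0.383,0.65,0],[0,0,-0.09],1],
    [[0.383,0.65,0],[0,0,-0.09],1],
    [[0.383,0.65,0],[0,0,-0.09],1],
    [[0.383,0.65,0],[0,0,-0.09],1],
    [[0.383,0.65,0],[0,0,-0.09],1],
    [[0.383,0.65,0],[0,0,-0.09],1],
    [[0.383,0.65,0],[0,0,-0.09],1],
    [[0.383,0.65,0],[0,0,-0.09],1],
  ],
)

```text
t: 5.2
ee_pos: [536.6, -248.4, 197.0]
orientation: [-3.14, 0.093, 0.002]
ft_force: [-0.2, 0.9, -0.1]
width: 87.8
grasp_force: 0.0
```

Run:
```python
from h import *
go(535,170,200,-.07)
d=get_image("wrist");np.savez("pics/w2.npz",**d);cv2.imwrite("pics/w2.png",cv2.resize(d["pixels"][:,:,::-1],(800,600)))
```

```text
t 5.2 at [ 536.6 -248.4  197. ] yaw -0.059 F [-0.2  0.9 -0.1] w 87.8 | shift [-0.088 -1.392 -0.009] rot [-0.     0.001  0.007]
```

View pics/w2.png

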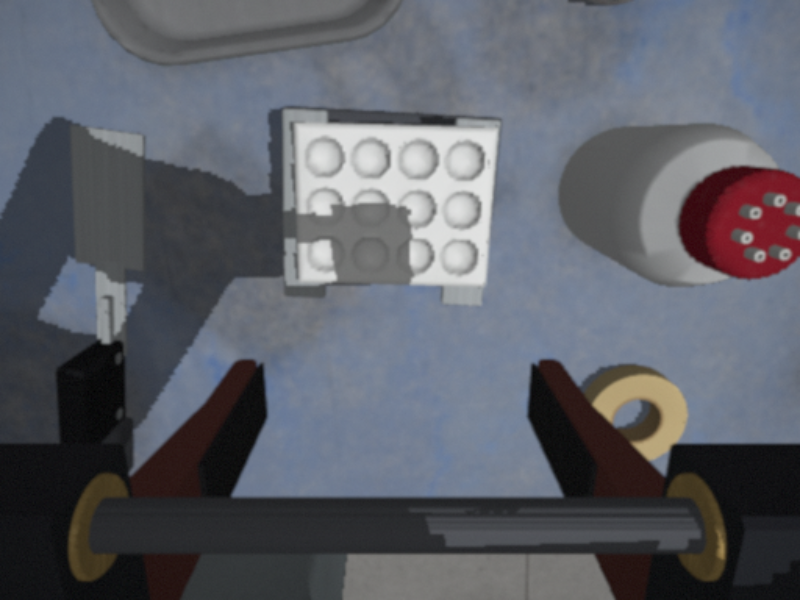

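The wrist view shows the plate's top corners at about (297,124), (498,127), (489,286) and (297,285). The rail ends stick out at (463,304) on the right front and at (283,108) on the left back.

Run:
```python
from h import *
d=dict(np.load("pics/w2.npz"));s=1.5625;im=d["pixels"]
q=lambda u,v,z: ray(d,(u+.5)/s-.5,(v+.5)/s-.5,z)[:2]
def info(n,P):
    P=np.array(P);ax=(P[0]+P[1]-P[2]-P[3])/2;ay=(P[0]+P[3]-P[1]-P[2])/2
    print(n,P.mean(0).round(1),"dims",np.linalg.norm(ax).round(1),np.linalg.norm(ay).round(1),"yaw",np.arctan2(ax[1],ax[0]).round(3),(np.arctan2(ay[1],ay[0])-np.pi/2).round(3))
info("plate",[q(u,v,72) for u,v in((297,124),(498,127),(489,286),(296,285))])
info("rails",[q(u,v,60) for u,v in((284,108),(501,119),(482,304),(286,293))])
print([q(u,v,60).round(0) for u,v in((284,108),(501,119),(482,304),(443,304),(286,293))])
# brightness mask for plate
g=cv2.cvtColor(im,cv2.COLOR_RGB2HSV);m=((g[...,2]>195)&(g[...,1]<25)).astype(np.uint8);m[:,:180]=0;m[:,330:]=0;m[:70]=0;m[190:]=0
m=cv2.morphologyEx(m,cv2.MORPH_OPEN,np.ones((3,3)));p=cv2.convexHull(cv2.findNonZero(m))[:,0]
P=np.array([ray(d,u,v,72)[:2] for u,v in p],np.float32);print(cv2.minAreaRect(P), (p.min(0)*s),(p.max(0)*s))
# lifter check
tl,tr,bl,br=[q(u,v,4) for u,v in((72,124),(144,136),(78,264),(145,272))]
print("lifter blade",(tl+tr+bl+br)/4,"yaw",np.arctan2(*((tl+tr-bl-br)[::-1])))
print("tape",q(635,412,9),"w1 expected blade c",np.array([462,-36.7])+130*np.array([np.cos(-.194),np.sin(-.194)]))
```

```text
plate [ 580.9 -249.4] dims 84.4 104.6 yaw -0.091 -0.068
rails [ 578.6 -245.6] dims 101.9 114.3 yaw -0.109 -0.111
[array([ 635., -194.]), array([ 623., -308.]), array([ 521., -297.]), array([ 523., -274.]), array([ 535., -183.])]
((581.490966796875, -249.48207092285156), (101.52784729003906, 81.559814453125), 85.30826568603516) [296.875 125.   ] [495.3125 282.8125]
lifter blade [587.55097327 -62.45759726] yaw -0.19052400295680091
tape [ 415.49604478 -414.79914114] w1 expected blade c [589.56132292 -61.76210077]
```

step_arm(
  deltas=[
    [[0,-1,0],[0,0,0],1],
    [[0,-1,0],[0,0,0],1],
    [[0,-1,0],[0,0,0],1],
    [[0,-1,0],[0,0,0],1],
    [[0,-1,0],[0,0,0],1],
    [[0,-1,0],[0,0,0],1],
    [[0,-1,0],[0,0,0],1],
  ],
)

```text
t: 5.83
ee_pos: [553.9, 44.3, 197.6]
orientation: [-3.14, 0.092, -0.0]
ft_force: [1.7, -0.3, -0.4]
width: 87.9
grasp_force: 0.0
```

step_arm(
  deltas=[
    [[-0.08,-0.42,0],[0,0,0.01],1],
    [[-0.08,-0.42,0],[0,0,0.01],1],
    [[-0.08,-0.42,0],[0,0,0.01],1],
    [[-0.08,-0.42,0],[0,0,0.01],1],
    [[-0.08,-0.42,0],[0,0,0.01],1],
    [[-0.08,-0.42,0],[0,0,0.01],1],
  ],
)

```text
t: 6.33
ee_pos: [537.8, 168.9, 197.2]
orientation: [3.139, -0.114, -0.0]
ft_force: [0.2, -0.0, 0.5]
width: 88.0
grasp_force: 0.0
```

Run:
```python
from h import *
go(462,-36.9,200,-.193)
d=get_image("wrist");np.savez("pics/w3.npz",**d);cv2.imwrite("pics/w3.png",cv2.resize(d["pixels"][:,:,::-1],(800,600)))
```

```text
t 6.33 at [537.8 168.9 197.2] yaw -0.073 F [ 0.2 -0.   0.5] w 88.0 | shift [-0.202  0.703 -0.009] rot [0.   0.   0.08]
```

View pics/w3.png

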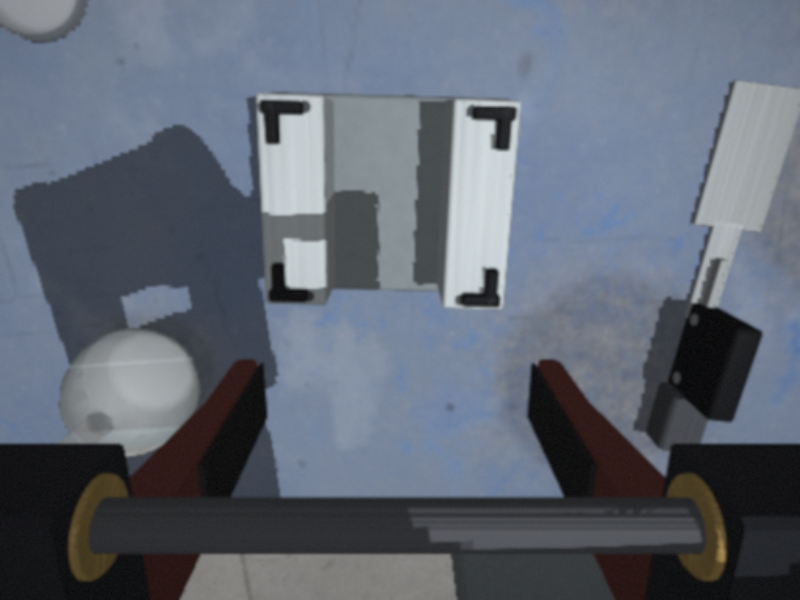

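The stage cheek tops have corners at (258,95), (520,101), (502,307) and (268,304). There's a round flask at (130,390), and the lifter lies undisturbed on the right.

Run:
```python
from h import *
d=dict(np.load("pics/w3.npz"));s=1.5625;im=d["pixels"]
q=lambda u,v,z,d=d: ray(d,(u+.5)/s-.5,(v+.5)/s-.5,z)[:2]
def info(n,P):
    P=np.array(P);ax=(P[0]+P[1]-P[2]-P[3])/2;ay=(P[0]+P[3]-P[1]-P[2])/2
    print(n,P.mean(0).round(1),"dims",np.linalg.norm(ax).round(1),np.linalg.norm(ay).round(1),"yaw",np.arctan2(ax[1],ax[0]).round(3),(np.arctan2(ay[1],ay[0])-np.pi/2).round(3))
info("cheeks 116x140",[q(u,v,60) for u,v in((257,95),(520,101),(502,307),(268,304))])
info("stops",[q(u,v,67) for u,v in((260,101),(517,107),(499,306),(269,301))])
t=dict(np.load("pics/top0.npz"));sd=dict(np.load("pics/side0.npz"))
print("flask",q(130,390,40),q(192,348,40,t),[q(140,335,z,t) for z in(80,120,160)],"side bulb",q(365,190,40,sd))
tl,tr,bl,br=[q(u,v,4) for u,v in((734,82),(800,90),(694,221),(757,230))]
print("blade",(tl+tr+bl+br)/4)
```

```text
cheeks 116x140 [581.6 171.7] dims 113.8 137.2 yaw -0.095 -0.089
stops [581.6 171.9] dims 107.1 131.4 yaw -0.101 -0.094
flask [472.57796672 349.59110651] [466.42677646 346.14594053] [array([487.60723175, 439.88320542]), array([484.15744246, 422.55187346]), array([480.70765317, 405.2205415 ])] side bulb [472.65999346 342.2794322 ]
blade [589.24744088 -58.36308079]
```

step_arm(
  deltas=[
    [[-0.202,0.703,0],[0,0,0.08],1],
    [[-0.202,0.703,0],[0,0,0.08],1],
    [[-0.202,0.703,0],[0,0,0.08],1],
    [[-0.202,0.703,0],[0,0,0.08],1],
    [[-0.202,0.703,0],[0,0,0.08],1],
    [[-0.202,0.703,0],[0,0,0.08],1],
    [[-0.202,0.703,0],[0,0,0.08],1],
    [[-0.202,0.703,0],[0,0,0.08],1],
    [[-0.202,0.703,0],[0,0,0.08],1],
  ],
)

```text
t: 7.13
ee_pos: [462.8, -37.1, 197.4]
orientation: [-3.126, 0.308, -0.001]
ft_force: [-0.1, -0.2, 0.4]
width: 87.8
grasp_force: 0.0
```

```bash
python3 -c "
from h import *
go(462,-36.9,17,-.193)"
```

```text
t 7.13 at [462.8 -37.1 197.4] yaw -0.196 F [-0.1 -0.2  0.4] w 87.8 | shift [-0.003 -0.     0.601] rot [-0.    -0.    -0.002]
```

step_arm(
  deltas=[
    [[0,0,0.14],[0,0,0],1],
    [[0,0,0.28],[0,0,0],1],
    [[0,0,0.4],[0,0,0],1],
    [[0,0,0.5],[0,0,0],1],
    [[0,0,0.57],[0,0,0],1],
    [[0,0,0.6],[0,0,0],1],
    [[0,0,0.6],[0,0,0],1],
    [[0,0,0.6],[0,0,0],-1],
    [[0,0,0.6],[0,0,0],-1],
    [[0,0,0.6],[0,0,0],-1],
    [[0,0,0.6],[0,0,0],-1],
    [[0,0,0.6],[0,0,0],-1],
    [[0,0,0.6],[0,0,0],-1],
    [[0,0,0.6],[0,0,0],-1],
    [[0,0,0.6],[0,0,0],-1],
    [[0,0,0.6],[0,0,0],-1],
    [[0,0,0.6],[0,0,0],-1],
    [[0,0,0.6],[0,0,0],-1],
    [[0,0,0.6],[0,0,0],-1],
    [[0,0,0.6],[0,0,0],-1],
  ],
)

```text
t: 8.8
ee_pos: [462.2, -37.1, 17.1]
orientation: [-3.127, 0.306, 0.0]
ft_force: [-0.5, 0.7, 0.4]
width: 18.2
grasp_force: 30.0
```

step_arm(
  deltas=[
    [[0,0,0],[0,0,0],-1],
    [[0,0,0],[0,0,0],-1],
    [[0,0,-0.03],[0,0,0],-1],
    [[0,0,-0.07],[0,0,0],-1],
    [[0,0,-0.12],[0,0,0],-1],
    [[0,0,-0.18],[0,0,0],-1],
    [[0,0,-0.24],[0,0,0],-1],
    [[0,0,-0.29],[0,0,0],-1],
    [[0,0,-0.32],[0,0,0],-1],
    [[0,0,-0.33],[0,0,0],-1],
    [[0,0,-0.33],[0,0,0],-1],
  ],
)

```text
t: 9.72
ee_pos: [462.4, -37.2, 116.8]
orientation: [3.127, -0.306, 0.002]
ft_force: [-0.0, -0.1, -2.9]
width: 18.0
grasp_force: 30.0
```

Run:
```python
from h import *
p=np.array([581.2,-249.5]);u=np.array([np.cos(-.078),np.sin(-.078)])
for L in(250,130): print(p-L*u)
go(*(p-250*u),117,-.078)
d=get_image("wrist");np.savez("pics/w4.npz",**d);cv2.imwrite("pics/w4.png",cv2.resize(d["pixels"][:,:,::-1],(800,600)))
o=get_obs();T=np.eye(4);T[:3,:3]=cv2.Rodrigues(o["orientation"])[0];T[:3,3]=o["ee_pos"]
for x,y in((85,23),(85,-23),(175,23),(175,-23)):
    P=T@[x,-y,17-4,1]; print("expected blade px(800)",(np.array(proj(d,P[:3]))+.5)*1.5625-.5)
print(o["moment"])
```

```text
[ 331.9601145  -230.01976699]
[ 451.59525954 -239.37027883]
t 9.72 at [462.4 -37.2 116.8] yaw -0.195 F [-0.  -0.1 -2.9] w 18.0 | shift [-0.302  0.715 -0.001] rot [-0.    -0.001 -0.078]
expected blade px(800) [324.66062102 125.59964568]
expected blade px(800) [472.57688587 125.77208604]
expected blade px(800) [ 311.39552543 -236.25836821]
expected blade px(800) [ 487.22605336 -236.03567173]
[ 0.02555242 -0.0389636   0.00325168]
```

View pics/w4.png

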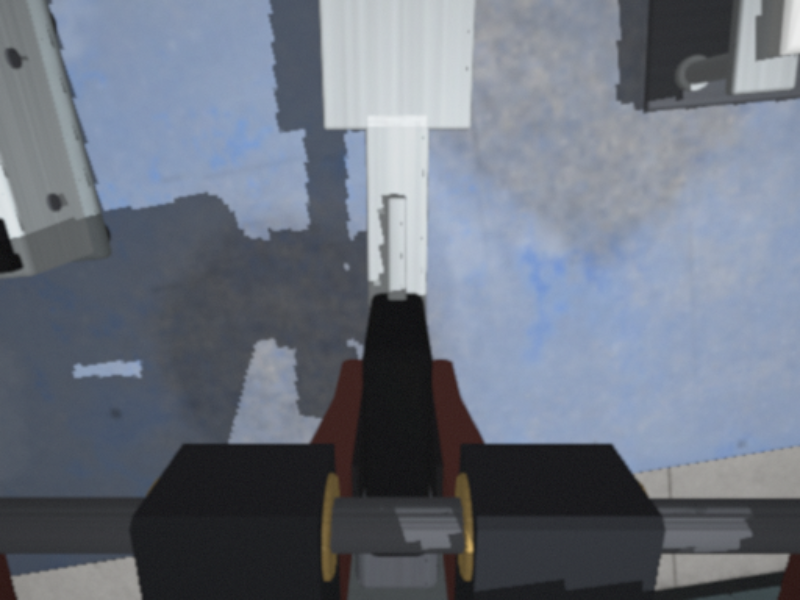

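The blade's rear corners are at (325,129) and (471,129), against a prediction of (325,126) and (472,126), so the lifter hangs essentially level. Next I move to the pre-insert position.

step_arm(
  deltas=[
    [[-0.01,0.03,0],[0,0,-0.004],-1],
    [[-0.04,0.09,0],[0,0,-0.01],-1],
    [[-0.07,0.17,0],[0,0,-0.02],-1],
    [[-0.11,0.26,0],[0,0,-0.03],-1],
    [[-0.15,0.36,0],[0,0,-0.04],-1],
    [[-0.19,0.45,0],[0,0,-0.05],-1],
    [[-0.23,0.54,0],[0,0,-0.06],-1],
    [[-0.26,0.62,0],[0,0,-0.068],-1],
    [[-0.285,0.68,0],[0,0,-0.075],-1],
    [[-0.3,0.71,0],[0,0,-0.078],-1],
    [[-0.302,0.715,0],[0,0,-0.078],-1],
    [[-0.302,0.715,0],[0,0,-0.078],-1],
  ],
)

```text
t: 10.77
ee_pos: [330.7, -230.2, 115.5]
orientation: [-3.138, 0.126, 0.002]
ft_force: [0.9, 0.4, -3.9]
width: 18.0
grasp_force: 30.0
```

```bash
python3 -c "
from h import *
go(332,-230,59,-.078)"
```

```text
t 10.77 at [ 330.7 -230.2  115.5] yaw -0.08 F [ 0.9  0.4 -3.9] w 18.0 | shift [ 0.005 -0.001  0.188] rot [-0.001  0.001 -0.001]
```

step_arm(
  deltas=[
    [[0.001,0,0.02],[0,0,0],-1],
    [[0.003,0,0.06],[0,0,0],-1],
    [[0.004,0,0.11],[0,0,0],-1],
    [[0.005,0,0.15],[0,0,0],-1],
    [[0.005,0,0.18],[0,0,0],-1],
    [[0.005,0,0.188],[0,0,0],-1],
    [[0.005,0,0.188],[0,0,0],-1],
    [[0.005,0,0.188],[0,0,0],-1],
  ],
)

```text
t: 11.43
ee_pos: [333.5, -229.9, 59.8]
orientation: [-3.139, 0.122, 0.0]
ft_force: [0.1, 0.6, -3.1]
width: 18.0
grasp_force: 30.0
```

Run:
```python
from h import *
go(451.4,-239.4,59,-.078)
d=get_image("wrist");np.savez("pics/w5.npz",**d)
s=get_image("side");a=cv2.resize(d["pixels"][:,:,::-1],(400,300));b=cv2.resize(s["pixels"][140:280,170:310,::-1],(400,400),interpolation=cv2.INTER_CUBIC)
c=np.zeros((400,800,3),np.uint8);c[:300,:400]=a;c[:,400:]=b;cv2.imwrite("pics/w5.png",c)
o=get_obs();T=np.eye(4);T[:3,:3]=cv2.Rodrigues(o["orientation"])[0];T[:3,3]=o["ee_pos"]
for x,y,z in((85,23,4),(85,-23,4),(175,23,4),(175,-23,4)):
    P=T@[x,-y,17-z,1]; print("blade side px in view",400+(np.array(proj(s,P[:3]))-[170,140])*400/140-[0,400])
```

```text
t 11.43 at [ 333.5 -229.9   59.8] yaw -0.078 F [ 0.1  0.6 -3.1] w 18.0 | shift [0.394 0.001 0.003] rot [-0.  0.  0.]
blade side px in view [453.04175266 213.72178079]
blade side px in view [438.73099323 246.00032586]
blade side px in view [553.63110393 222.70559135]
blade side px in view [542.5720658  255.59818329]
```

View pics/w5.png

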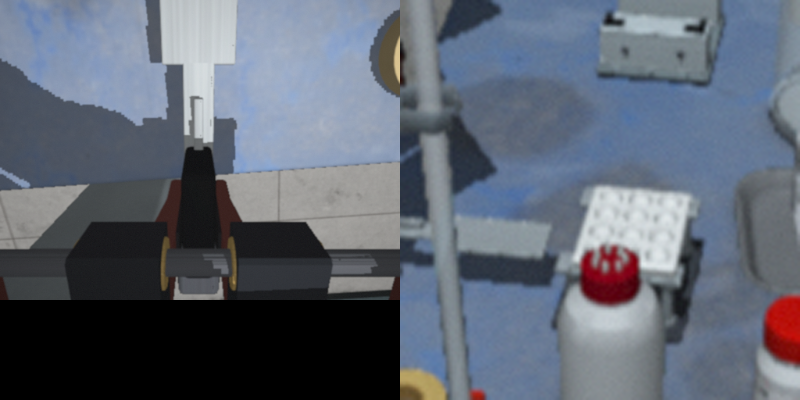

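In the side view the blade tip is at about (549,241), within 1 px of the prediction. It points at the gap below the plate, so I insert.

step_arm(
  deltas=[
    [[0.02,0,0],[0,0,0],-1],
    [[0.05,0,0],[0,0,0],-1],
    [[0.09,0,0],[0,0,0],-1],
    [[0.13,0,0],[0,0,0],-1],
    [[0.18,0,0],[0,0,0],-1],
    [[0.23,0,0],[0,0,0],-1],
    [[0.28,0,0],[0,0,0],-1],
    [[0.32,0,0],[0,0,0],-1],
    [[0.36,0,0],[0,0,0],-1],
    [[0.385,0,0],[0,0,0],-1],
    [[0.394,0.001,0],[0,0,0],-1],
    [[0.394,0.001,0],[0,0,0],-1],
    [[0.394,0.001,0],[0,0,0],-1],
  ],
)

```text
t: 12.62
ee_pos: [450.4, -239.4, 59.6]
orientation: [-3.139, 0.123, 0.001]
ft_force: [-0.7, 0.1, -3.4]
width: 18.0
grasp_force: 30.0
```

Run:
```python
from h import *
go(451.4,-239.4,79,-.078)
d=get_image("wrist");np.savez("pics/w6.npz",**d);cv2.imwrite("pics/w6.png",cv2.resize(d["pixels"][:,:,::-1],(800,600)))
```

```text
t 12.62 at [ 450.4 -239.4   59.6] yaw -0.078 F [-0.7  0.1 -3.4] w 18.0 | shift [ 0.003 -0.    -0.065] rot [-0.     0.001 -0.   ]
```

View pics/w6.png

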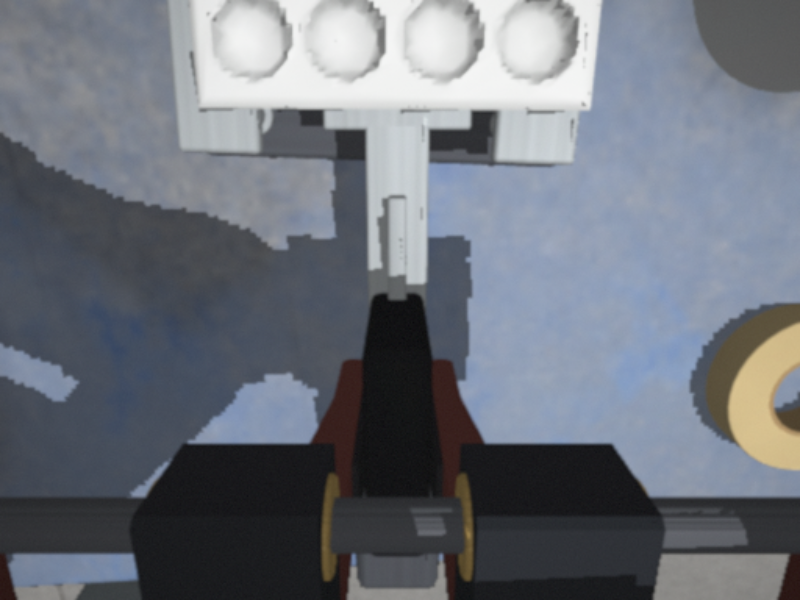

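The blade sits squarely under the plate: the plate's front edge runs from (200,108) to (590,108) and the blade is centred at 398. Now a slow lift.

step_arm(
  deltas=[
    [[0.003,0,-0.015],[0,0,0],-1],
    [[0.003,0,-0.03],[0,0,0],-1],
    [[0.003,0,-0.036],[0,0,0],-1],
    [[0.003,0,-0.041],[0,0,0],-1],
    [[0.003,0,-0.046],[0,0,0],-1],
    [[0.003,0,-0.051],[0,0,0],-1],
    [[0.003,0,-0.057],[0,0,0],-1],
    [[0.003,0,-0.064],[0,0,0],-1],
    [[0.003,0,-0.072],[0,0,0],-1],
    [[0.003,0,-0.08],[0,0,0],-1],
    [[0.003,0,-0.085],[0,0,0],-1],
    [[0.003,0,-0.085],[0,0,0],-1],
    [[0.003,0,-0.085],[0,0,0],-1],
  ],
)

```text
t: 13.75
ee_pos: [452.0, -239.7, 85.4]
orientation: [3.139, -0.123, 0.0]
ft_force: [-0.9, -0.4, -4.7]
width: 17.7
grasp_force: 30.0
```

Run:
```python
from h import *
d=get_image("wrist");np.savez("pics/w7.npz",**d);cv2.imwrite("pics/w7.png",cv2.resize(d["pixels"][:,:,::-1],(800,600)))
o=get_obs();print(o["moment"]);go(451.4,-239.4,127,-.078)
T=np.eye(4);T[:3,:3]=cv2.Rodrigues(o["orientation"])[0];T[:3,3]=o["ee_pos"]
for x,y,z in((87.5,52.5,16),(87.5,-52.5,16),(85,23,4),(85,-23,4)):
    P=T@[x,-y,17-z,1]; print("level: px",(np.array(proj(d,P[:3]))+.5)*1.5625-.5)
```

```text
[0.02016114 0.18000001 0.00397141]
t 13.8 at [ 451.9 -239.8   85.3] yaw -0.078 F [ 1.1 -0.2 -5.5] w 17.7 | shift [-0.002 -0.001 -0.139] rot [ 0. -0. -0.]
level: px [215.4348365  114.33878815]
level: px [581.52111025 114.81582103]
level: px [324.08465353 124.45470902]
level: px [472.6645171  124.64741176]
```

View pics/w7.png

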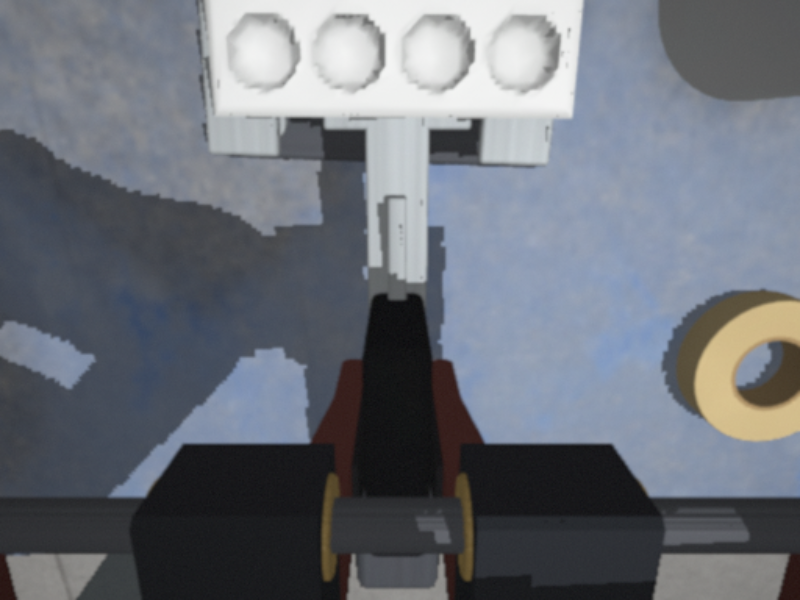

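The plate is off the rails and level on the blade, with its front edge at (217..573,117). Wrist load is up about 1.5 N, which matches the plate's weight.

step_arm(
  deltas=[
    [[0,0,-0.01],[0,0,0],-1],
    [[0,0,-0.03],[0,0,0],-1],
    [[-0.005,0,-0.06],[0,0,0],-1],
    [[-0.01,0,-0.09],[0,0,0],-1],
    [[-0.02,0,-0.12],[0,0,0],-1],
    [[-0.03,0,-0.135],[0,0,0],-1],
    [[-0.04,0,-0.14],[0,0,0],-1],
    [[-0.04,0,-0.14],[0,0,0],-1],
  ],
)

```text
t: 14.47
ee_pos: [439.4, -238.8, 127.9]
orientation: [3.139, -0.123, 0.001]
ft_force: [-0.3, 1.2, -5.1]
width: 17.5
grasp_force: 30.0
```

Run:
```python
from h import *
t=dict(np.load("pics/top0.npz"))
for u,v in((343,218),(287,180)): print(ray(t,u/1.5625,v/1.5625,0))
go(440,-28,127,-.087)
```

```text
[772.83829914  42.04500057   0.        ]
[858.93769734 173.75406056   0.        ]
t 14.47 at [ 439.4 -238.8  127.9] yaw -0.078 F [-0.3  1.2 -5.1] w 17.5 | shift [-0.053 -0.701  0.003] rot [ 0.    -0.     0.006]
```

step_arm(
  deltas=[
    [[-0.001,-0.01,0],[0,0,0],-1],
    [[-0.002,-0.03,0],[0,0,0],-1],
    [[-0.005,-0.06,0],[0,0,0],-1],
    [[-0.008,-0.1,0],[0,0,0.001],-1],
    [[-0.012,-0.15,0],[0,0,0.001],-1],
    [[-0.016,-0.21,0],[0,0,0.002],-1],
    [[-0.021,-0.27,0],[0,0,0.002],-1],
    [[-0.025,-0.33,0],[0,0,0.003],-1],
    [[-0.03,-0.39,0],[0,0,0.003],-1],
    [[-0.034,-0.45,0],[0,0,0.004],-1],
    [[-0.039,-0.51,0],[0,0,0.004],-1],
    [[-0.043,-0.57,0],[0,0,0.005],-1],
    [[-0.048,-0.63,0],[0,0,0.005],-1],
    [[-0.052,-0.69,0],[0,0,0.006],-1],
    [[-0.056,-0.74,0],[0,0,0.006],-1],
    [[-0.059,-0.78,0],[0,0,0.006],-1],
    [[-0.062,-0.81,0],[0,0,0.006],-1],
    [[-0.063,-0.83,0],[0,0,0.006],-1],
    [[-0.064,-0.84,0],[0,0,0.006],-1],
    [[-0.064,-0.84,0],[0,0,0.006],-1],
  ],
)

```text
t: 16.13
ee_pos: [440.4, 14.5, 127.2]
orientation: [-3.139, 0.136, 0.0]
ft_force: [-0.6, -0.1, -5.1]
width: 17.7
grasp_force: 30.0
```

```bash
python3 -c "
from h import *
go(452.2,183.3,127,-.095)"
```

```text
t 16.13 at [440.4  14.5 127.2] yaw -0.086 F [-0.6 -0.1 -5.1] w 17.7 | shift [-0.009 -0.564  0.001] rot [-0.     0.     0.006]
```

step_arm(
  deltas=[
    [[0,-0.01,0],[0,0,0],-1],
    [[0,-0.03,0],[0,0,0],-1],
    [[-0.001,-0.06,0],[0,0,0],-1],
    [[-0.001,-0.1,0],[0,0,0.001],-1],
    [[-0.002,-0.15,0],[0,0,0.001],-1],
    [[-0.003,-0.21,0],[0,0,0.002],-1],
    [[-0.004,-0.27,0],[0,0,0.003],-1],
    [[-0.005,-0.33,0],[0,0,0.004],-1],
    [[-0.006,-0.39,0],[0,0,0.005],-1],
    [[-0.007,-0.44,0],[0,0,0.006],-1],
    [[-0.008,-0.49,0],[0,0,0.006],-1],
    [[-0.009,-0.525,0],[0,0,0.006],-1],
    [[-0.009,-0.55,0],[0,0,0.006],-1],
    [[-0.009,-0.56,0],[0,0,0.006],-1],
    [[-0.009,-0.564,0],[0,0,0.006],-1],
    [[-0.009,-0.564,0],[0,0,0.006],-1],
    [[-0.009,-0.564,0],[0,0,0.006],-1],
  ],
)

```text
t: 17.55
ee_pos: [452.4, 182.2, 127.2]
orientation: [3.138, -0.152, -0.001]
ft_force: [-0.3, -0.2, -4.6]
width: 18.0
grasp_force: 30.0
```

Run:
```python
from h import *
go(452.2,183.3,83,-.095)
d=get_image("wrist");np.savez("pics/w8.npz",**d);cv2.imwrite("pics/w8.png",cv2.resize(d["pixels"][:,:,::-1],(800,600)))
```

```text
t 17.55 at [452.4 182.2 127.2] yaw -0.097 F [-0.3 -0.2 -4.6] w 18.0 | shift [-0.001 -0.004  0.147] rot [ 0.     0.    -0.001]
```

View pics/w8.png

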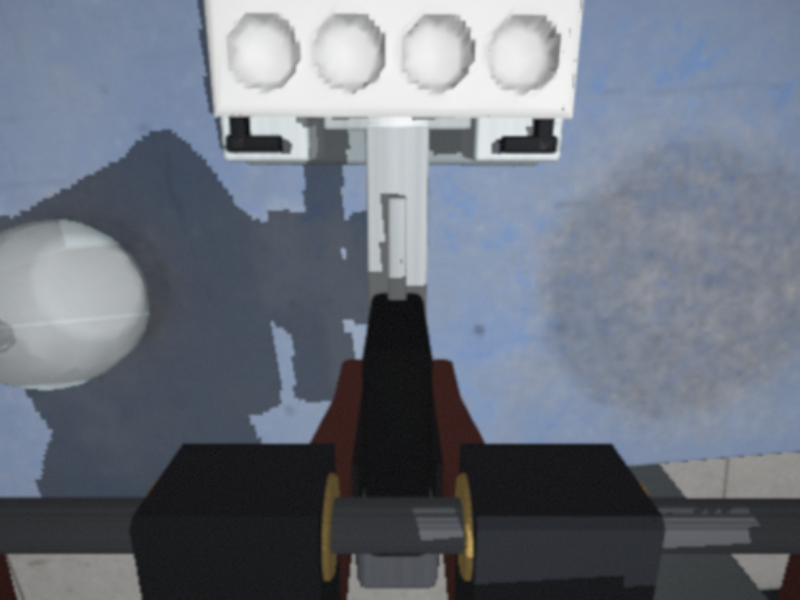

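The plate hasn't moved on the blade: its front edge is still (218..573,117). The stage's front stops show outer corners at (227,152) and (557,151). This was my 11th picture view, one over the limit of 10, so from here I use numbers only.

Run:
```python
from h import *
d=dict(np.load("pics/w8.npz"));s=1.5625
q=lambda u,v,z: ray(d,(u+.5)/s-.5,(v+.5)/s-.5,z)[:2]
a=-.095;R=np.array([[np.cos(a),np.sin(a)],[-np.sin(a),np.cos(a)]])
f=lambda n,l,r: print(n,"mid",((l+r)/2).round(1),"w",np.linalg.norm(l-r).round(1),"yaw",(np.arctan2(*((l-r)[::-1]))-np.pi/2).round(3),"stage frame",(R@((l+r)/2-[581.6,171.8])).round(1))
f("stops front",q(227,152,67),q(557,151,67)); f("cheek front",q(224,160,60),q(561,161,60)); f("plate front",q(217,117,126),q(574,117,126)); f("plate front -3mm",q(217,117,123),q(574,117,123))
```

```text
stops front mid [527.8 177.3] w 131.6 yaw -0.093 stage frame [-54.    0.4]
cheek front mid [524.1 177.5] w 139.3 yaw -0.098 stage frame [-57.8   0.2]
plate front mid [538.9 174.7] w 102.6 yaw -0.096 stage frame [-42.8  -1.2]
plate front -3mm mid [539.  174.7] w 104.5 yaw -0.096 stage frame [-42.7  -1.2]
```

step_arm(
  deltas=[
    [[-0.001,-0.004,0.01],[0,0,0],-1],
    [[-0.001,-0.004,0.03],[0,0,0],-1],
    [[-0.001,-0.004,0.06],[0,0,0],-1],
    [[-0.001,-0.004,0.09],[0,0,0],-1],
    [[-0.001,-0.004,0.115],[0,0,0],-1],
    [[-0.001,-0.004,0.135],[0,0,0],-1],
    [[-0.001,-0.004,0.147],[0,0,0],-1],
    [[-0.001,-0.004,0.154],[0,0,0],-1],
    [[-0.001,-0.004,0.16],[0,0,0],-1],
    [[-0.001,-0.004,0.165],[0,0,0],-1],
    [[-0.001,-0.004,0.17],[0,0,0],-1],
    [[-0.001,-0.004,0.175],[0,0,0],-1],
    [[-0.001,-0.004,0.18],[0,0,0],-1],
    [[-0.001,-0.004,0.185],[0,0,0],-1],
    [[-0.001,-0.004,0.192],[0,0,0],-1],
    [[-0.001,-0.004,0.2],[0,0,0],-1],
    [[-0.001,-0.004,0.21],[0,0,0],-1],
    [[-0.001,-0.004,0.22],[0,0,0],-1],
    [[-0.001,-0.004,0.227],[0,0,0],-1],
    [[-0.001,-0.004,0.227],[0,0,0],-1],
  ],
)

```text
t: 19.27
ee_pos: [452.1, 183.8, 58.7]
orientation: [3.138, -0.151, -0.001]
ft_force: [-0.1, -0.1, -3.2]
width: 18.4
grasp_force: 30.0
```

Run:
```python
from h import *
go(452.2,183.5,59,-.095)
d=get_image("wrist");np.savez("pics/w9.npz",**d)
g=cv2.cvtColor(d["pixels"],cv2.COLOR_RGB2HSV);m=((g[...,2]>195)&(g[...,1]<25)).astype(np.uint8);m[85:]=0
n,l,st,c=cv2.connectedComponentsWithStats(m);print(st[1:][st[1:,4]>100])
# column profile bottoms of white in the plate region
for u in range(110,410,15): 
    k=np.where((g[:110,u,2]<120))[0]; print(u,k[:1],end=" ")
```

```text
t 19.27 at [452.1 183.8  58.7] yaw -0.096 F [-0.1 -0.1 -3.2] w 18.4 | shift [ 0.     0.001 -0.001] rot [ 0.     0.001 -0.001]
[[   90     0   328    85 20697]]
110 [48] 125 [85] 140 [85] 155 [89] 170 [109] 185 [] 200 [73] 215 [] 230 [83] 245 [] 260 [] 275 [] 290 [83] 305 [74] 320 [74] 335 [] 350 [89] 365 [86] 380 [78] 395 [49]
```

Wrist load is back to -3.2 N, so the plate rests on the stage. Drawing the lifter out.

step_arm(
  deltas=[
    [[-0.01,0,0],[0,0,0],-1],
    [[-0.03,0,0],[0,0,0],-1],
    [[-0.06,0,0],[0,0,0],-1],
    [[-0.1,0,0],[0,0,0],-1],
    [[-0.14,0,0],[0,0,0],-1],
    [[-0.18,0,0],[0,0,0],-1],
    [[-0.22,0,0],[0,0,0],-1],
    [[-0.26,0,0],[0,0,0],-1],
    [[-0.3,0,0],[0,0,0],-1],
    [[-0.34,0,0],[0,0,0],-1],
    [[-0.38,0,0],[0,0,0],-1],
    [[-0.41,0,0],[0,0,0],-1],
    [[-0.425,0,0],[0,0,0],-1],
    [[-0.43,0,0],[0,0,0],-1],
    [[-0.43,0,0],[0,0,0],-1],
    [[-0.43,0,0],[0,0,0],-1],
  ],
)

```text
t: 20.65
ee_pos: [324.6, 196.6, 59.3]
orientation: [-3.137, 0.151, -0.001]
ft_force: [0.6, -0.5, -2.5]
width: 17.9
grasp_force: 30.0
```

```bash
python3 -c "
from h import *
go(462,-37,117,-.194); go(323,196,117,-.095)"
```

```text
t 20.65 at [324.6 196.6  59.3] yaw -0.096 F [ 0.6 -0.5 -2.5] w 17.9 | shift [ 0.531  0.731 -0.192] rot [-0.    -0.001  0.065]
t 20.65 at [324.6 196.6  59.3] yaw -0.096 F [ 0.6 -0.5 -2.5] w 17.9 | shift [-0.005  0.003 -0.192] rot [-0.    -0.001 -0.001]
```

step_arm(
  deltas=[
    [[0,0,-0.04],[0,0,0],-1],
    [[0,0,-0.11],[0,0,0],-1],
    [[0,0.02,-0.17],[0,0,0],-1],
    [[0.01,0.06,-0.192],[0,0,0],-1],
    [[0.04,0.14,-0.192],[0,0,0.01],-1],
    [[0.09,0.22,-0.192],[0,0,0.015],-1],
    [[0.15,0.3,-0.192],[0,0,0.02],-1],
    [[0.22,0.38,-0.192],[0,0,0.03],-1],
    [[0.29,0.46,-0.192],[0,0,0.04],-1],
    [[0.36,0.54,-0.192],[0,0,0.05],-1],
    [[0.43,0.62,-0.192],[0,0,0.055],-1],
    [[0.49,0.68,-0.192],[0,0,0.06],-1],
    [[0.52,0.72,-0.192],[0,0,0.065],-1],
    [[0.531,0.731,-0.192],[0,0,0.065],-1],
    [[0.531,0.731,-0.192],[0,0,0.065],-1],
    [[0.531,0.731,-0.192],[0,0,0.065],-1],
  ],
)

```text
t: 21.98
ee_pos: [460.8, -37.1, 116.5]
orientation: [-3.127, 0.305, 0.002]
ft_force: [-0.2, 0.4, -3.7]
width: 18.1
grasp_force: 30.0
```

```bash
python3 -c "
from h import *
go(462,-37,17.5,-.194)"
```

```text
t 21.98 at [460.8 -37.1 116.5] yaw -0.194 F [-0.2  0.4 -3.7] w 18.1 | shift [ 0.004 -0.001  0.33 ] rot [-0.     0.001 -0.   ]
```

step_arm(
  deltas=[
    [[0,0,0.03],[0,0,0],-1],
    [[0,0,0.09],[0,0,0],-1],
    [[0,0,0.16],[0,0,0],-1],
    [[0,0,0.22],[0,0,0],-1],
    [[0,0,0.27],[0,0,0],-1],
    [[0,0,0.3],[0,0,0],-1],
    [[0,0,0.312],[0,0,0],-1],
    [[0,0,0.32],[0,0,0],-1],
    [[0,0,0.325],[0,0,0],-1],
    [[0,0,0.328],[0,0,0],-1],
    [[0,0,0.33],[0,0,0],-1],
    [[0,0,0.33],[0,0,0],-1],
  ],
)

```text
t: 22.98
ee_pos: [461.9, -37.3, 18.2]
orientation: [3.127, -0.304, 0.002]
ft_force: [1.1, 0.6, -3.0]
width: 17.7
grasp_force: 30.0
```

step_arm(
  deltas=[
    [[0,0,0],[0,0,0],-0.4],
    [[0,0,0],[0,0,0],0],
    [[0,0,0],[0,0,0],1],
    [[0,0,0],[0,0,0],1],
    [[0,0,0],[0,0,0],1],
    [[0,0,0],[0,0,0],1],
    [[0,0,0],[0,0,0],1],
    [[0,0,0],[0,0,0],1],
    [[0,0,-0.1],[0,0,0],1],
    [[0,0,-0.22],[0,0,0],1],
    [[0,0,-0.35],[0,0,0],1],
    [[0,0,-0.48],[0,0,0],1],
    [[0,0,-0.6],[0,0,0],1],
    [[0,0,-0.6],[0,0,0],1],
    [[0,0,-0.6],[0,0,0],1],
  ],
)

```text
t: 24.23
ee_pos: [462.8, -37.4, 199.8]
orientation: [3.127, -0.304, 0.008]
ft_force: [-0.7, -0.3, 0.3]
width: 87.6
grasp_force: 0.0
```

```bash
python3 -c "
from h import *
go(528,172,200,-.095)"
```

```text
t 24.23 at [462.8 -37.4 199.8] yaw -0.194 F [-0.7 -0.3  0.3] w 87.6 | shift [ 0.079 -0.727  0.   ] rot [-0.    -0.003 -0.066]
```

Now I check the plate in the pocket by measurement, from above the stage.

step_arm(
  deltas=[
    [[0.079,-0.727,0],[0,0,-0.066],1],
    [[0.079,-0.727,0],[0,0,-0.066],1],
    [[0.079,-0.727,0],[0,0,-0.066],1],
    [[0.079,-0.727,0],[0,0,-0.066],1],
    [[0.079,-0.727,0],[0,0,-0.066],1],
    [[0.079,-0.727,0],[0,0,-0.066],1],
    [[0.079,-0.727,0],[0,0,-0.066],1],
    [[0.079,-0.727,0],[0,0,-0.066],1],
    [[0.079,-0.727,0],[0,0,-0.066],1],
  ],
)

```text
t: 24.98
ee_pos: [525.5, 170.8, 196.5]
orientation: [3.137, -0.149, -0.004]
ft_force: [-0.2, 0.0, 0.0]
width: 87.7
grasp_force: 0.0
```

Run:
```python
from h import *
go(528,172,200,-.095)
d=get_image("wrist");np.savez("pics/w10.npz",**d);im=d["pixels"];g=cv2.cvtColor(im,cv2.COLOR_RGB2HSV)
a=-.095;R=np.array([[np.cos(a),np.sin(a)],[-np.sin(a),np.cos(a)]]);c=np.array([581.6,171.8])
# black stops and plate (well-free white) in the stage frame
px=np.array([[ray(d,u,v,67)[:2] for u in range(512)] for v in range(384)])@R.T-c@R.T
inn=(abs(px[...,0])<62)&(abs(px[...,1])<76)
for r,k in rect((g[...,2]<70)&inn,d,67,15): print("dark",(R@(np.array(r[0])-c)).round(1),np.round(r[1],1))
m=((g[...,2]>205)&inn).astype(np.uint8)
for r,k in rect(m,d,72,200): print("white",(R@(np.array(r[0])-c)).round(1),np.round(r[1],1),round(r[2],1))
p72=np.array([[ray(d,u,v,72)[:2] for u in range(512)] for v in range(384)])@R.T-c@R.T
V=g[...,2].astype(int)
# value profiles along stage x and y
for y in(-30,0,30): print("x-prof y",y,[(x,int(V[tuple(np.unravel_index(np.argmin((p72[...,0]-x)**2+(p72[...,1]-y)**2),V.shape))])) for x in list(range(-62,-33,2))+list(range(34,63,2))])
for x in(-20,20): print("y-prof x",x,[(y,int(V[tuple(np.unravel_index(np.argmin((p72[...,0]-x)**2+(p72[...,1]-y)**2),V.shape))])) for y in list(range(-74,-45,2))+list(range(46,75,2))])
t=get_image("top");np.savez("pics/top1.npz",**t)
t0=dict(np.load("pics/top0.npz"));df=np.abs(t["pixels"].astype(int)-t0["pixels"]).max(2)
h=cv2.cvtColor(t["pixels"],cv2.COLOR_RGB2HSV)
b=(h[...,2]<50)
for r,k in rect(b[205:260,215:265],dict(t,cx=t["cx"]-215,cy=t["cy"]-205),56,20): print("top dark grip",r)
print("tape change",df[230:262,335:365].max(),"red bottle",df[175:215,330:370].max())
```

```text
t 24.98 at [525.5 170.8 196.5] yaw -0.095 F [-0.2  0.   0. ] w 87.7 | shift [ 0.008 -0.005 -0.012] rot [ 0.001  0.002 -0.   ]
dark [-42.7 -53.2] [22.1 20.5]
dark [-42.8  55.1] [23.  22.3]
dark [ 42.9 -53.5] [22.3 20.1]
dark [43.3 54.8] [22.1 20.1]
white [ 0.  -0.5] [101.8  80.3] 84.6
x-prof y -30 [(-62, 151), (-60, 154), (-58, 151), (-56, 153), (-54, 150), (-52, 147), (-50, 143), (-48, 127), (-46, 99), (-44, 79), (-42, 159), (-40, 206), (-38, 215), (-36, 203), (-34, 173), (34, 202), (36, 223), (38, 223), (40, 202), (42, 153), (44, 74), (46, 74), (48, 72), (50, 74), (52, 74), (54, 106), (56, 145), (58, 147), (60, 148), (62, 146)]
x-prof y 0 [(-62, 150), (-60, 145), (-58, 146), (-56, 146), (-54, 147), (-52, 145), (-50, 145), (-48, 148), (-46, 130), (-44, 139), (-42, 123), (-40, 110), (-38, 112), (-36, 113), (-34, 114), (34, 221), (36, 221), (38, 221), (40, 206), (42, 149), (44, 139), (46, 138), (48, 138), (50, 138), (52, 138), (54, 124), (56, 138), (58, 144), (60, 146), (62, 146)]
x-prof y 30 [(-62, 155), (-60, 151), (-58, 149), (-56, 144), (-54, 83), (-52, 77), (-50, 80), (-48, 76), (
[... 282 characters left out ...]
, (-70, 152), (-68, 153), (-66, 193), (-64, 207), (-62, 201), (-60, 202), (-58, 202), (-56, 202), (-54, 199), (-52, 200), (-50, 211), (-48, 223), (-46, 224), (46, 107), (48, 114), (50, 114), (52, 108), (54, 102), (56, 102), (58, 103), (60, 103), (62, 104), (64, 104), (66, 99), (68, 76), (70, 77), (72, 76), (74, 76)]
y-prof x 20 [(-74, 153), (-72, 152), (-70, 152), (-68, 150), (-66, 158), (-64, 190), (-62, 201), (-60, 199), (-58, 201), (-56, 201), (-54, 202), (-52, 202), (-50, 207), (-48, 219), (-46, 224), (46, 187), (48, 207), (50, 208), (52, 156), (54, 186), (56, 192), (58, 192), (60, 186), (62, 182), (64, 191), (66, 159), (68, 75), (70, 73), (72, 138), (74, 143)]
tape change 3 red bottle 6
```

```bash
python3 -c "
from workcell import *
print(close_job())"
```

```text
the job is handed in; nothing more can be done
None
```

The plate sits within about 1 mm of the centre of the stage's corner stops, the lifter was laid back at its starting spot on the worktop, and the job was handed in at about 25 s. I viewed 11 pictures, one over the limit of 10; the grip was the fixed 30 N, not the advised 60; and I did not re-check by camera the lifter after release or the bystanders other than the tape and the red-capped bottle, both unmoved.

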